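# Start the polisher on a cast pewter cross

### The arm

A 7-joint arm with a two-finger parallel gripper is mounted at the origin on the work surface. World frame = base frame: x ahead of the robot, y to its left, z up, the work surface at z = 0. Lengths are in m, angles in rad, forces in N, time in s.
With the tool pointing down it reaches from about 0.35 to 0.9 m from the base axis. Payload 7.2 kg.
Tool frame: the origin (TCP) lies midway between the tips of the shut fingers; the grasp point (between the pads) lies 19 mm behind it; z points along the fingers, y is the line along which they close (so a half turn about z gives the same grasp; the last joint's range is limited). The gripper opens to 85 mm and grips with 20 to 120 N. Pads are 22 mm wide; open, the fingers measure 114 mm over their backs; the gripper's body (76 mm by 85 mm) begins 54 mm behind the grasp point. The pads swing forward as they close: fully open they stand 13 mm farther back than shut.
Start: joints at [-1.384, 0.411, -0.013, 1.596, 0.006, 1.134, -0.082], TCP at [0.158, 0.605, 0.231] pointing down, gripper open.
Joint ranges: [-2.95, 2.95], [-0.29, 1.99], [-1.47, 1.44], [0.14, 2.54], [-1.03, 4.17], [0.13, 1.85], [-2.86, 2.86]. Speed limits (rad/s): [2.39, 2.39, 3.01, 3.01, 3.14, 3.14, 3.14].

### API

Orientations are given as a unit quaternion [w, x, y, z].
In Python, from rig import status, imaging, arm gives the robot as it stands.
- The arm moves only by the tool move_arm, never from a script. Its argument "series" is a list of rows, each an object with "translation": the shift along the tool's x, y, z in m, a list of three; "twist": the turn about the tool's z in degrees; "grip": the finger opening in m, from 0 to 0.0854. In form: [{"translation": [x, y, z], "twist": twist, "grip": grip}, ...]. A call has 1 to 12 rows; each row shifts and turns the commanded pose from where the row before left it, along the tool's axes as they then stand; what a row does not reach is not made up. A row lasts 1/8 s, in which the tool goes at most 62.5 mm and 10.7 degrees, less where a joint would pass 70% of its speed; a pose out of reach is approached as far as the arm can. A call with a gripper value outside its range is refused whole. The fingers move at their own pace and stop on an object; the grip force is fixed at half the most. Time passes only in rows, so rows that do not move let the fingers close. It gives the time, the measured TCP pose, the force, the opening and the grip force at its end, in the units of the state.
- status.get_obs(): the state, without advancing time (a new reading comes with each control period).
- imaging.capture(name): name is "side" or "top" or "wrist"; returns a dict with "color" (420x560x3 uint8, blue, green, red), "z_map" (420x560 float32, m along the optical axis (not along the pixel's ray), 0 where there is no reading), "fovy" (degrees; the focal length in pixels is half the picture's height over the tangent of half this angle, whatever the lens; pixels are square), "cx", "cy" (the principal point, pixels), "cam_to_world" (4x4, takes a point from camera to world coordinates). Camera axes: x right, y down, z forward; pixel columns grow to the right and rows downward; lengths in m; the calibration is good to about 2 mm. The wrist camera is an equidistant fisheye: a pixel r from the principal point sees the ray r / f radians off the axis. A picture is of the moment at which its call begins.
- arm.hand_in(): hands the job in; it is judged then, once.
The state is a dict: "time_s": time; "joints": joint angles; "qvel": joint speeds; "joint_efforts": joint torques, N m; "tcp_pos": TCP position; "orientation": TCP orientation; "force": force on the tool from outside, world axes, zero at the start; "torque": the same for the moment, N m; "width": finger opening in m; "gripper_force": force on a finger pad.
Only numpy, scipy, OpenCV 4.12 (cv2) and the standard library are available. Lean on these libraries where they do the work, as an engineer would, in place of code of your own. Each camera call takes 0.05 s, during which the arm holds its last target. There are 200 camera calls.

### The job

Take the pewter cross off the round black mould and lay it flat on the floor of the blue polisher's hopper (do not drop it in from above), then slide the clear cover fully shut over the hopper. Only then pull the red start knob straight out of its sloping panel to its stop, hold it there for about a second, and ease it back in until it rests fully home, without letting it snap back. Leave the other two castings lying where they are.

Things in the scene. Friction and masses are not known exactly. Their poses are not given: they have to be found in the camera images.
- cross: The casting to polish: a silvery pewter cross lying flat, 60 mm long, 40 mm across the arms, 8 mm thick, all bars 14 mm wide, 70 g. Origin on the underside, on the long stem's centre line; x runs along the stem towards the short end, z up. The stem spans x = -24 to +36 mm, the cross arms lie at x = 13 to 27 mm, so the bare stem beside the origin can be pinched across y (14 mm).
- mould: Round black rubber mould lying on the bench, 230 mm in diameter, 25 mm thick, fixed. Origin at the centre of its underside; the three castings start on its top (25 mm up).
- medallion: A round pewter medallion, 44 mm in diameter, 7 mm thick, lying on the mould. Leave it. Origin at the centre of its underside.
- buckle: A rectangular pewter bar, 46 x 18 x 7 mm, lying on the mould. Leave it. Origin at the centre of its underside.
- hopper_floor (a point): Centre of the floor of the polisher's hopper, an open rectangular well 130 mm (x) by 135 mm (y), its floor 80 mm above the bench and its rim 33 mm above the floor. Axes of the polisher: x points away from its sloping front panel, y along its width towards the deck on which the open cover parks, z up. The fixed blue polisher is 270 mm (x) by 330 mm (y) by 113 mm high.
- cover (a joint): Sliding cover of the hopper, m. 0 = fully shut over the hopper; grows to 0.155 (fully open) as the cover slides along the polisher's +y. It begins open, stays where it is left, and takes about 3 N to slide. A clear plate 136 x 144 x 6 mm with yellow edges.
- cover_handle (a point): Point in the black handle of the cover, 22 mm above the plate's upper face: a bar standing on the middle of the cover, 50 mm long along the polisher's x, 14 mm wide along y, 28 mm tall above the plate (its top is 6 mm above this point). Axes as the polisher's.
- knob (a joint): Red start knob's travel, m. 0 = home; 0.015 = pulled right out to its stop. A spring pulls it home: 3 N at home, 10.5 N at the stop, with some damping; it does not turn or latch.
- knob_grip (a point): Point on the knob's axis to grip. Its z axis is the outward pull direction, 20 degrees from vertical, leaning to the polisher's -x (its y is the polisher's y). The knob's red head is a cylinder 28 mm in diameter and 24 mm long about this point; this point is 26 mm out from the sloping panel when home, 11 mm below the head's outer end. It moves with the knob.

How it is judged:
On the way, in this order (a step that is already met when the one before it is completed fails the run):
1. the cross lies on the hopper's floor, released (x of cross in the frame of hopper_floor between -0.065 and 0.065 m and y of cross in the frame of hopper_floor between -0.0675 and 0.0675 m and z of cross in the frame of hopper_floor below 0.008 m and angle between cross's own z axis and vertical below 0.25 rad and contact force between the fingers and cross below 0.1 N), for 0.2 s.
2. the cover is fully shut over it (x of cross in the frame of hopper_floor between -0.065 and 0.065 m and y of cross in the frame of hopper_floor between -0.0675 and 0.0675 m and z of cross in the frame of hopper_floor below 0.008 m and angle between cross's own z axis and vertical below 0.25 rad and value of joint cover below 0.005 m), for 0.2 s.
3. the start knob is pulled out to its stop and held there (all of step 2 and value of joint knob above 0.012 m), for 0.4 s.
At the end, for the whole second after the job is handed in: The cross lies flat (within 0.25 rad, under 8 mm above the floor), at rest in the hopper; the cover is within 5 mm of shut; the knob, pulled past 12 mm and held 0.4 s, is back within 2 mm of home; the medallion and the bar castings have moved less than 20 mm (all of step 2 and value of joint knob below 0.002 m and linear speed of cross below 0.02 m/s and distance of each of medallion, buckle from where it was at the start of the episode below 0.02 m); the robot touches nothing.
It fails at once if the start knob pulled (past 8 mm) while the cover is more than 10 mm open (value of joint knob above 0.008 m and value of joint cover above 0.01 m).
It fails at once if the knob let go so that it snaps back (inward faster than 0.22 m/s) (velocity of joint knob below -0.22 m/s).
It fails at once if the cross let go more than 25 mm above the hopper's floor, over the hopper (z of cross in the frame of hopper_floor above 0.025 m and contact force between the fingers and cross below 0.02 N and horizontal distance between cross and hopper_floor below 0.08 m).
It fails at once if the medallion moved more than 20 mm (distance of medallion from where it was at the start of the episode above 0.02 m).
It fails at once if the bar casting moved more than 20 mm (distance of buckle from where it was at the start of the episode above 0.02 m).
It also fails if it takes over 61 s, if anything falls off the work surface, if the arm or the gripper's body presses on something with over 40 N, if the wrist force passes 120 N, or if a joint passes its speed limit or range.

## Working session

There is one attempt and no reset: what is moved stays moved. The work goes in short steps, Python scripts to look and compute and a tool call to move; the robot and the scene stay as the last step left them, time stands still between calls to the robot, and variables do not carry over. Pictures are saved under pics/ and viewed, at most 10 in all, crops included, and the job is handed in when it is done.

Besides the shell and the picture viewer there is one more tool, called by a JSON object that holds its "api" and its "payload", one argument or row to a line. move_arm: Moves the arm, as the interface text tells. Its arguments: {"type":"object","properties":{"series":{"type":"array"}},"required":["series"]}

```bash
mkdir -p pics
cat > h.py <<'E'
import numpy as np, cv2
from rig import status, imaging
def cap(n):
    c=imaging.capture(n); c['f']=210/np.tan(np.radians(c['fovy'])/2); return c
def pts(c):
    "world point per pixel from z_map (pinhole cams)"
    v,u=np.mgrid[0:420,0:560]; z=c['z_map']
    P=np.stack([(u-c['cx'])/c['f']*z,(v-c['cy'])/c['f']*z,z,np.ones_like(z)],-1)
    return (P@np.array(c['cam_to_world']).T)[...,:3]
def ray(c,u,v,h):
    "pixel onto plane z=h"
    T=np.array(c['cam_to_world']); d=T[:3,:3]@np.array([(u-c['cx'])/c['f'],(v-c['cy'])/c['f'],1])
    o=T[:3,3]; return o+d*(h-o[2])/d[2]
def pix(c,p):
    "world point to pixel"
    q=np.linalg.inv(np.array(c['cam_to_world']))@np.r_[p,1]; return q[0]/q[2]*c['f']+c['cx'],q[1]/q[2]*c['f']+c['cy']
E
python3 - <<'E'
from h import *
o=status.get_obs()
for k in o: print(k,np.round(o[k],4))
a=cap('top');b=cap('side')
for c in(a,b): print(c['fovy'],c['cx'],c['cy'],np.round(c['cam_to_world'],3).tolist())
cv2.imwrite('pics/top.png',a['color']);cv2.imwrite('pics/side.png',b['color'])
E
```

```text
time_s 0.0
joints [-1.3842  0.4119 -0.0128  1.5971  0.0056  1.1343 -0.0822]
qvel [ 0.0001 -0.0006  0.0022 -0.0009  0.0005  0.0002  0.001 ]
joint_efforts [-7.00000e-04 -6.00633e+01  6.81700e-01 -2.99411e+01  1.37000e-02
  1.06000e-02 -0.00000e+00]
tcp_pos [0.1574 0.6043 0.2304]
orientation [-0.000e+00  1.270e-01  9.919e-01 -8.000e-04]
force [0.3294 0.5862 0.6074]
torque [ 0.0343 -0.0233 -0.0226]
gripper_force 0.0
width 0.0852
44.692175802070295 284.99171031030625 200.5701785511572 [[-0.018, -0.996, 0.088, 0.499], [-1.0, 0.018, -0.007, -0.151], [0.005, -0.088, -0.996, 1.128], [0.0, 0.0, 0.0, 1.0]]
44.934025413010225 272.66662224289337 208.2185806604644 [[0.956, -0.198, 0.216, 0.397], [-0.293, -0.667, 0.685, -0.736], [0.009, -0.718, -0.696, 0.705], [0.0, 0.0, 0.0, 1.0]]
```

View pics/top.png

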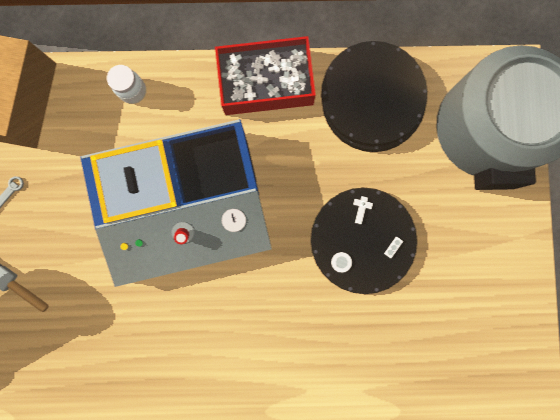

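View pics/side.png

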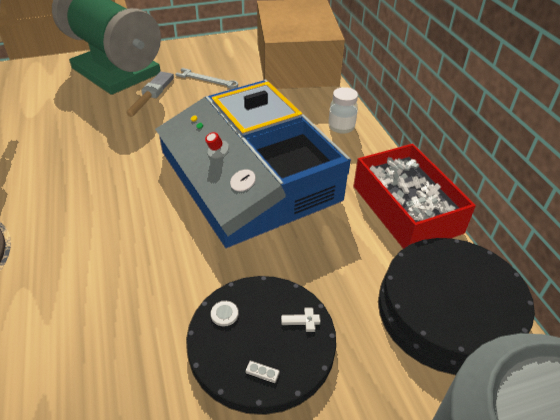

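The top view shows the mould at (365,240), the cross at (361,210) with its short end up, the medallion at (341,262) and the bar at (394,247). The hopper is at about (208,165), the cover at (133,180) with its handle at (131,180), and the knob at (181,237). The side view agrees.

```bash
cat > m.py <<'E'
from h import *
a=cap('top');c=a['color'].astype(int);P=pts(a);hsv=cv2.cvtColor(a['color'],cv2.COLOR_BGR2HSV)
v,u=np.mgrid[0:420,0:560]
def box(x0,x1,y0,y1): return (u>=x0)&(u<x1)&(v>=y0)&(v<y1)
# cross
m=box(335,395,185,235)&(hsv[...,2]>110)
n,l,s,ct=cv2.connectedComponentsWithStats(m.astype(np.uint8)); k=1+np.argmax(s[1:,4]); m=l==k
print('cross z',np.median(P[m][:,2]),m.sum())
Q=np.array([ray(a,x,y,.033)[:2] for x,y in zip(u[m],v[m])])
r=cv2.minAreaRect((Q*1000).astype(np.float32)); print('cross rect',r, 'centroid',Q.mean(0))
# yellow frame & hopper interior
m=box(80,185,130,230)&(hsv[...,0]>18)&(hsv[...,0]<35)&(hsv[...,1]>170)&(hsv[...,2]>120)
print('yellow z',np.median(P[m][:,2])); Q=np.array([ray(a,x,y,.119)[:2] for x,y in zip(u[m],v[m])])
r=cv2.minAreaRect((Q*1000).astype(np.float32)); print('cover',r)
m=box(84,260,110,235)&(abs(P[...,2]-.116)<.008); 
m=box(165,255,120,205)&(abs(P[...,2]-.08)<.006); print('floor z',np.median(P[m][:,2]),m.sum())
r=cv2.minAreaRect((P[m][:,:2]*1000).astype(np.float32)); print('floor',r)
# handle
m=box(118,145,160,200)&(hsv[...,2]<70)&(P[...,2]>.13); print('handle',np.median(P[m],0),P[m].mean(0),m.sum(),cv2.minAreaRect((P[m][:,:2]*1000).astype(np.float32)))
# knob
m=box(168,200,220,250)&((hsv[...,0]<8)|(hsv[...,0]>172))&(hsv[...,1]>140)&(hsv[...,2]>90); print('knob',P[m].mean(0),P[m].max(0),P[m].min(0),m.sum())
t=m&(P[...,2]>P[m][:,2].max()-.014); print('knob top px',u[m].mean(),v[m].mean(),np.median(P[t],0))
# panel plane
m=box(110,265,205,280)&(hsv[...,1]<60)&(P[...,2]>.02)&(hsv[...,2]<150)&(P[...,2]<.12);A=P[m];
for _ in range(3):
    q=A.mean(0);w=np.linalg.svd(A-q,full_matrices=0)[2][2];d=(A-q)@w;A=A[abs(d)<.004]
print('panel',q,w*np.sign(w[2]),len(A))
E
python3 m.py
```

```text
cross z -0.0006180443001551073 356
cross rect ((614.4559326171875, -329.84130859375), (127.46554565429688, 26.036590576171875), 88.00907135009766) centroid [ 0.61947038 -0.33266943]
yellow z 0.12153781483741388
cover ((633.2235107421875, 144.14080810546875), (137.7584228515625, 145.8816375732422), 12.452040672302246)
floor z 0.07965276156909717 3953
floor ((671.8754272460938, -9.900535583496094), (130.65330505371094, 150.83587646484375), 12.55162525177002)
handle [0.63099857 0.14134138 0.1465524 ] [0.63055374 0.13859147 0.15438848] 205 ((561.316162109375, 10.321853637695312), (342.1147766113281, 43.061065673828125), 61.768890380859375)
knob [0.52435906 0.04647559 0.12782953] [0.5376586  0.05991315 0.1369742 ] [0.50787117 0.03460699 0.08600697] 115
knob top px 181.1478260869565 234.56521739130434 [0.52546823 0.04725453 0.13021562]
panel [0.51297069 0.05255176 0.0900558 ] [-0.33324349 -0.07377427  0.93995007] 7827
```

```bash
cat >> m.py <<'E'
print('----')
q=A.mean(0); yaw=np.radians(12.45); n=np.array([-np.sin(.349)*np.cos(yaw),-np.sin(.349)*np.sin(yaw),np.cos(.349)])
m=box(168,200,220,250)&((hsv[...,0]<8)|(hsv[...,0]>172))&(hsv[...,1]>140)
d=(P-q)@n
t=m&(abs(d-.037)<.006); print('head end d',np.median(d[t]),t.sum(),P[t].mean(0),(P[t].max(0)+P[t].min(0))/2,'grip',P[t].mean(0)-.011*n)
m=box(345,380,190,230)&(hsv[...,2]>110)&(hsv[...,1]<70)
nn,l,s,ct=cv2.connectedComponentsWithStats(m.astype(np.uint8)); m=l==1+np.argmax(s[1:,4]); print('cross z',np.median(P[m][:,2]),m.sum())
Q=np.array([ray(a,x,y,.033)[:2] for x,y in zip(u[m],v[m])])
print('cross',Q.mean(0)); r=cv2.minAreaRect((Q*1000).astype(np.float32));print(r)
w=np.linalg.svd(Q-Q.mean(0),full_matrices=0)[2][0];w*=np.sign(w[0]);s_=(Q-Q.mean(0))@w;print('stem dir',np.degrees(np.arctan2(w[1],w[0])),s_.min(),s_.max())
m=box(118,145,160,200)&(hsv[...,2]<70)&(P[...,2]>.135)&(P[...,2]<.16)
print('handle',np.median(P[m],0),m.sum(),cv2.minAreaRect((P[m][:,:2]*1000).astype(np.float32)))
b=cap('side');hs=cv2.cvtColor(b['color'],cv2.COLOR_BGR2HSV);PB=pts(b)
m=((hs[...,0]<8)|(hs[...,0]>172))&(hs[...,1]>140)&(u<230)&(u>195)&(v>125)&(v<160); print('side knob px',u[m].mean(),v[m].mean(),m.sum())
for nm,p in(('grip',P[t].mean(0)-.011*n),('cross',np.r_[Q.mean(0),.033]),('cover',[.6332,.1441,.119])): print(nm,pix(b,p))
m=(hs[...,2]>130)&(hs[...,1]<60)&box(275,325,300,340);Q=np.array([ray(b,x,y,.033)[:2] for x,y in zip(u[m],v[m])]);print('side cross',Q.mean(0),cv2.minAreaRect((Q*1000).astype(np.float32)))
E
python3 m.py | sed 1,/----/d
```

```text
head end d 0.036323232806655316 83 [0.52138611 0.04741084 0.1312644 ] [0.52052782 0.04714033 0.13011482] grip [0.5250592  0.04822178 0.12092754]
cross z 0.032074017670881805 290
cross [ 0.57703778 -0.32211038]
((573.9561767578125, -325.65960693359375), (57.82101058959961, 40.96521759033203), 4.617372512817383)
stem dir -15.584249088499435 -0.03403370737309693 0.02625832410247193
handle [0.63236904 0.14130754 0.14685656] 192 ((632.7490234375, 142.5945587158203), (48.739933013916016, 12.5736083984375), 13.075846672058105)
side knob px 214.28484848484848 142.15151515151516 165
grip (np.float64(214.17394639636055), np.float64(140.38763002616943))
cross (np.float64(301.8838750881274), np.float64(317.63442966954005))
cover (np.float64(255.17454912312797), np.float64(105.9885331429113))
side cross [ 0.57726413 -0.3246967 ] ((573.7583618164062, -323.3419189453125), (40.07825469970703, 59.58174133300781), 73.29483032226562)
```

```bash
cat >> h.py <<'E'
def togo(target,ang=None,o=None):
    "shift in tool axes to target; ang = wanted world angle (deg) of tool y"
    from scipy.spatial.transform import Rotation as R
    o=o or status.get_obs(); w,x,y,z=o['orientation']; M=R.from_quat([x,y,z,w]).as_matrix()
    print('t',round(o['time_s'],2),'tcp',np.round(o['tcp_pos'],4),'tool mm',np.round(M.T@(np.array(target)-o['tcp_pos'])*1000,1),'tilt',np.round(M[2],3))
    a=np.degrees(np.arctan2(M[1,1],M[0,1])); print('y ang',a, None if ang is None else 'twist %.1f'%((a-ang+90)%180-90))
E
python3 - <<'E'
from h import *
P=pts(cap('side')).reshape(-1,3); 
for x0 in np.arange(0,.9,.1):
    print(round(x0,1),[round(float(P[k][:,2].max()),2) if (k:=(P[:,0]>=x0)&(P[:,0]<x0+.1)&(P[:,1]>=y0)&(P[:,1]<y0+.1)).sum()>5 else '-' for y0 in np.arange(-.5,.9,.1)])
togo([.5672,-.3204,.231],74.2)
togo([.5,.3,.231])
E
```

```text
0.0 ['-', '-', '-', '-', '-', 0.0, 0.0, 0.0, 0.0, 0.0, 0.0, 0.0, 0.0, '-']
0.1 ['-', 0.0, 0.0, 0.0, 0.01, 0.01, 0.0, 0.0, 0.0, 0.0, 0.0, 0.0, 0.0, '-']
0.2 ['-', 0.0, 0.0, 0.0, 0.0, 0.0, 0.0, 0.0, 0.0, 0.0, 0.16, 0.18, 0.0, '-']
0.3 [0.0, 0.03, 0.02, 0.0, 0.0, 0.0, 0.0, 0.0, 0.02, 0.2, 0.19, 0.19, '-', '-']
0.4 [0.03, 0.04, 0.04, 0.07, 0.08, 0.09, 0.1, 0.1, 0.02, 0.21, 0.2, 0.0, 0.0, '-']
0.5 [0.04, 0.04, 0.03, 0.11, 0.12, 0.14, 0.12, 0.12, 0.0, 0.01, 0.02, 0.0, 0.0, '-']
0.6 [0.0, 0.03, 0.03, 0.12, 0.12, 0.12, 0.15, 0.12, '-', 0.01, 0.0, 0.0, 0.0, '-']
0.7 [0.05, 0.05, 0.05, 0.0, 0.12, 0.12, 0.12, 0.0, 0.13, 0.13, 0.13, 0.13, 0.0, '-']
0.8 [0.05, 0.05, 0.08, 0.08, 0.08, 0.0, 0.09, 0.09, 0.13, 0.13, 0.13, 0.13, '-', '-']
t 0.3 tcp [0.1575 0.6047 0.231 ] tool mm [-6.296e+02 -7.919e+02  5.000e-01] tilt [-0.    -0.001 -1.   ]
y ang 75.40130774243774 twist 1.2
t 0.3 tcp [0.1575 0.6047 0.231 ] tool mm [-4.082e+02 -2.085e+02  1.000e-01] tilt [-0.    -0.001 -1.   ]
y ang 75.40130774243774 None
```

{"api": "move_arm", "payload": {
  "series": [
    {"translation": [0,0,-0.04],"twist": 0,"grip": 0.085},
    {"translation": [-0.0127,-0.0116,-0.03],"twist": 0,"grip": 0.085},
    {"translation": [-0.034,-0.0314,0],"twist": 1.2,"grip": 0.085},
    {"translation": [-0.034,-0.0314,0],"twist": 0,"grip": 0.085},
    {"translation": [-0.034,-0.0314,0],"twist": 0,"grip": 0.085},
    {"translation": [-0.034,-0.0314,0],"twist": 0,"grip": 0.085},
    {"translation": [-0.034,-0.0314,0],"twist": 0,"grip": 0.085},
    {"translation": [-0.034,-0.0314,0],"twist": 0,"grip": 0.07},
    {"translation": [-0.034,-0.0314,0],"twist": 0,"grip": 0.06},
    {"translation": [-0.034,-0.0314,0],"twist": 0,"grip": 0.05},
    {"translation": [-0.034,-0.0314,0],"twist": 0,"grip": 0.05},
    {"translation": [-0.034,-0.0314,0],"twist": 0,"grip": 0.05}
  ]
}}

```text
time_s: 1.8
tcp_pos: [0.41, 0.1948, 0.3015]
orientation: [0.0, 0.137, 0.991, 0.0]
force: [1.1, 0.0, -0.2]
width: 0.0497
gripper_force: 0.0
```

```bash
python3 -c "
from h import *
togo([.5672,-.3204,.15],74.2);print(status.get_obs()['joints'])"
```

```text
t 1.8 tcp [0.41   0.1948 0.3015] tool mm [-291.4 -453.1  151.3] tilt [-0.     0.001 -1.   ]
y ang 74.20670204849124 twist 0.0
[-0.84364383  0.04263737  0.30733946  1.9043111  -0.01411713  1.19593313
  0.76374429]
```

{"api": "move_arm", "payload": {
  "series": [
    {"translation": [-0.024,-0.038,0.005],"twist": 0,"grip": 0.05},
    {"translation": [-0.024,-0.038,0.005],"twist": 0,"grip": 0.05},
    {"translation": [-0.024,-0.038,0.005],"twist": 0,"grip": 0.05},
    {"translation": [-0.024,-0.038,0.005],"twist": 0,"grip": 0.05},
    {"translation": [-0.024,-0.038,0.005],"twist": 0,"grip": 0.05},
    {"translation": [-0.024,-0.038,0.005],"twist": 0,"grip": 0.05},
    {"translation": [-0.024,-0.038,0.01],"twist": 0,"grip": 0.05},
    {"translation": [-0.024,-0.038,0.01],"twist": 0,"grip": 0.05},
    {"translation": [-0.024,-0.038,0.02],"twist": 0,"grip": 0.05},
    {"translation": [-0.024,-0.038,0.025],"twist": 0,"grip": 0.05},
    {"translation": [-0.024,-0.038,0.025],"twist": 0,"grip": 0.05},
    {"translation": [-0.024,-0.038,0.025],"twist": 0,"grip": 0.05}
  ]
}}

```text
time_s: 3.3
tcp_pos: [0.563, -0.3221, 0.1553]
orientation: [0.0, 0.137, 0.991, 0.0]
force: [0.6, 1.4, 0.4]
width: 0.0501
gripper_force: 0.0
```

{"api": "move_arm", "payload": {
  "series": [
    {"translation": [0,0,0],"twist": 0,"grip": 0.05}
  ]
}}

```text
time_s: 3.42
tcp_pos: [0.5605, -0.3244, 0.1536]
orientation: [-0.002, 0.14, 0.99, -0.001]
force: [-0.1, 1.0, 0.9]
width: 0.0501
gripper_force: 0.0
```

```bash
python3 -c "
from h import *
togo([.5672,-.3204,.027],74.2)
a=cap('wrist');cv2.imwrite('pics/w1.png',a['color'])"
```

```text
t 3.42 tcp [ 0.5605 -0.3244  0.1536] tool mm [ -5.8   6.  126.5] tilt [ 0.004 -0.002 -1.   ]
y ang 73.94585454269152 twist -0.3
```

View pics/w1.png

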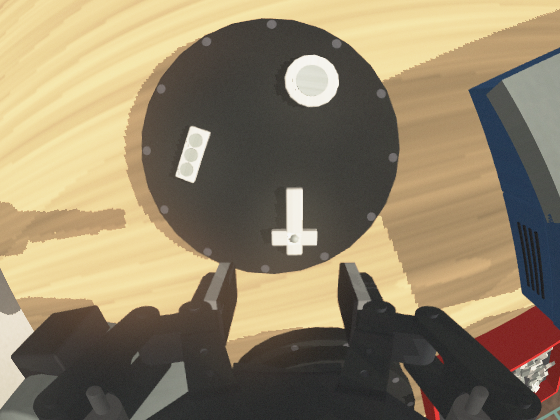

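The wrist view shows the cross stem vertical at column 295, between the pads at columns 225 and 352, with the medallion and bar clear. I'll descend in steps.

{"api": "move_arm", "payload": {
  "series": [
    {"translation": [-0.003,0.003,0.03],"twist": 0,"grip": 0.05},
    {"translation": [-0.003,0.003,0.03],"twist": 0,"grip": 0.05},
    {"translation": [0,0,0.03],"twist": 0,"grip": 0.05},
    {"translation": [0,0,0],"twist": 0,"grip": 0.05},
    {"translation": [0,0,0],"twist": 0,"grip": 0.04},
    {"translation": [0,0,0],"twist": 0,"grip": 0.04}
  ]
}}

```text
time_s: 4.22
tcp_pos: [0.5708, -0.3171, 0.0682]
orientation: [0.001, 0.137, 0.991, -0.0]
force: [0.3, -0.5, -0.5]
width: 0.04
gripper_force: 0.0
```

```bash
python3 -c "
from h import *
togo([.5672,-.3204,.027],74.2)"
```

```text
t 4.22 tcp [ 0.5708 -0.3171  0.0682] tool mm [ 2.6 -4.1 41.1] tilt [-0.003 -0.    -1.   ]
y ang 74.21917084385949 twist 0.0
```

{"api": "move_arm", "payload": {
  "series": [
    {"translation": [0.0026,-0.004,0.015],"twist": 0,"grip": 0.035},
    {"translation": [0,0,0.015],"twist": 0,"grip": 0.035},
    {"translation": [0,0,0],"twist": 0,"grip": 0.035},
    {"translation": [0,0,0],"twist": 0,"grip": 0.035},
    {"translation": [0,0,0],"twist": 0,"grip": 0.035}
  ]
}}

```text
time_s: 4.85
tcp_pos: [0.5664, -0.3202, 0.0366]
orientation: [0.0, 0.137, 0.991, -0.0]
force: [0.9, -0.2, 0.5]
width: 0.0349
gripper_force: 0.0
```

```bash
python3 -c "
from h import *
togo([.5672,-.3204,.027],74.2)"
```

```text
t 4.85 tcp [ 0.5664 -0.3202  0.0366] tool mm [-0.8 -0.   9.6] tilt [-0.001 -0.    -1.   ]
y ang 74.2017658774243 twist 0.0
```

{"api": "move_arm", "payload": {
  "series": [
    {"translation": [-0.0008,0,0.005],"twist": 0,"grip": 0.035},
    {"translation": [0,0,0.0045],"twist": 0,"grip": 0.035},
    {"translation": [0,0,0],"twist": 0,"grip": 0.03},
    {"translation": [0,0,0],"twist": 0,"grip": 0.02},
    {"translation": [0,0,0],"twist": 0,"grip": 0.01},
    {"translation": [0,0,0],"twist": 0,"grip": 0.005},
    {"translation": [0,0,0],"twist": 0,"grip": 0.005},
    {"translation": [0,0,0],"twist": 0,"grip": 0.005}
  ]
}}

```text
time_s: 5.85
tcp_pos: [0.5671, -0.3203, 0.0271]
orientation: [0.0, 0.137, 0.991, -0.0]
force: [-0.8, -0.8, 3.9]
width: 0.0116
gripper_force: 59.1
```

{"api": "move_arm", "payload": {
  "series": [
    {"translation": [0,0,-0.01],"twist": 0,"grip": 0.005},
    {"translation": [0,0,-0.02],"twist": 0,"grip": 0.005},
    {"translation": [0,0,-0.03],"twist": 0,"grip": 0.005},
    {"translation": [0,0,-0.03],"twist": 0,"grip": 0.005},
    {"translation": [0,0,-0.03],"twist": 0,"grip": 0.005},
    {"translation": [0,0,-0.03],"twist": 0,"grip": 0.005},
    {"translation": [0,0,0],"twist": 0,"grip": 0.005},
    {"translation": [0,0,0],"twist": 0,"grip": 0.005}
  ]
}}

```text
time_s: 6.85
tcp_pos: [0.5667, -0.3198, 0.1767]
orientation: [-0.0, 0.137, 0.991, 0.0]
force: [0.2, -0.5, -0.2]
width: 0.0118
gripper_force: 58.6
```

```bash
python3 -c "
from h import *
togo([.6666,-.0073,.17],74.2)
print(status.get_obs()['width'])
a=cap('wrist');b=cap('side');cv2.imwrite('pics/w2.png',np.hstack([a['color'][100:,130:430],b['color'][100:,160:460]]))"
```

```text
t 6.85 tcp [ 0.5667 -0.3198  0.1767] tool mm [-11.  327.9   6.9] tilt [ 0.  0. -1.]
y ang 74.20921265695588 twist 0.0
0.011799229848880162
```

View pics/w2.png

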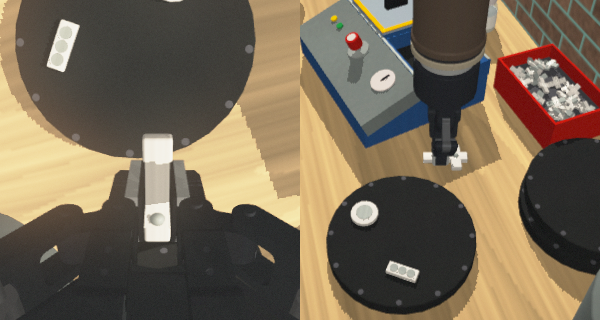

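The pads hold the cross flat (stem at the middle of the wrist crop), and the other castings haven't moved.

{"api": "move_arm", "payload": {
  "series": [
    {"translation": [-0.001,0.02,0],"twist": 0,"grip": 0.005},
    {"translation": [-0.001,0.034,0],"twist": 0,"grip": 0.005},
    {"translation": [-0.0015,0.044,0],"twist": 0,"grip": 0.005},
    {"translation": [-0.0015,0.044,0],"twist": 0,"grip": 0.005},
    {"translation": [-0.0015,0.044,0],"twist": 0,"grip": 0.005},
    {"translation": [-0.0015,0.044,0],"twist": 0,"grip": 0.005},
    {"translation": [-0.0015,0.044,0],"twist": 0,"grip": 0.005},
    {"translation": [-0.001,0.034,0],"twist": 0,"grip": 0.005},
    {"translation": [-0.0005,0.02,0],"twist": 0,"grip": 0.005},
    {"translation": [0,0,0],"twist": 0,"grip": 0.005},
    {"translation": [0,0,0],"twist": 0,"grip": 0.005},
    {"translation": [0,0,0],"twist": 0,"grip": 0.005}
  ]
}}

```text
time_s: 8.45
tcp_pos: [0.6665, -0.0097, 0.177]
orientation: [0.0, 0.139, 0.99, -0.0]
force: [-0.2, 0.4, -0.9]
width: 0.0117
gripper_force: 58.7
```

```bash
python3 -c "
from h import *
togo([.6666,-.0073,.083],74.2)
print(status.get_obs()['width'])
a=cap('wrist');b=cap('side');cv2.imwrite('pics/w3.png',np.hstack([a['color'][100:,130:430],b['color'][:320,160:460]]))"
```

```text
t 8.45 tcp [ 0.6665 -0.0097  0.177 ] tool mm [ 0.6  2.4 94. ] tilt [-0.    -0.001 -1.   ]
y ang 74.04421119823952 twist -0.2
0.011656363622705331
```

View pics/w3.png

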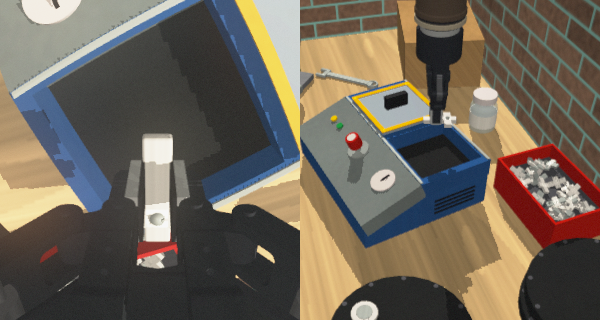

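The cross is held over the hopper, as expected once the wrist camera's offset is allowed for. I'll descend and slow down near the floor.

{"api": "move_arm", "payload": {
  "series": [
    {"translation": [0.0006,0.0024,0.015],"twist": 0,"grip": 0.005},
    {"translation": [0,0,0.02],"twist": 0,"grip": 0.005},
    {"translation": [0,0,0.02],"twist": 0,"grip": 0.005},
    {"translation": [0,0,0.015],"twist": 0,"grip": 0.005},
    {"translation": [0,0,0.01],"twist": 0,"grip": 0.005},
    {"translation": [0,0,0.006],"twist": 0,"grip": 0.005},
    {"translation": [0,0,0.003],"twist": 0,"grip": 0.005},
    {"translation": [0,0,0],"twist": 0,"grip": 0.005},
    {"translation": [0,0,0],"twist": 0,"grip": 0.005},
    {"translation": [0,0,0],"twist": 0,"grip": 0.005}
  ]
}}

```text
time_s: 9.8
tcp_pos: [0.6671, -0.0051, 0.0882]
orientation: [0.0, 0.137, 0.991, 0.0]
force: [0.5, 0.1, -0.8]
width: 0.0117
gripper_force: 58.7
```

{"api": "move_arm", "payload": {
  "series": [
    {"translation": [0,0,0.002],"twist": 0,"grip": 0.005},
    {"translation": [0,0,0.002],"twist": 0,"grip": 0.005},
    {"translation": [0,0,0.001],"twist": 0,"grip": 0.005},
    {"translation": [0,0,0],"twist": 0,"grip": 0.005},
    {"translation": [0,0,0],"twist": 0,"grip": 0.005}
  ]
}}

```text
time_s: 10.42
tcp_pos: [0.6669, -0.0051, 0.0828]
orientation: [0.0, 0.137, 0.991, 0.0]
force: [0.3, -0.3, 0.3]
width: 0.0122
gripper_force: 58.7
```

{"api": "move_arm", "payload": {
  "series": [
    {"translation": [0,0,0.001],"twist": 0,"grip": 0.005},
    {"translation": [0,0,0.0005],"twist": 0,"grip": 0.005},
    {"translation": [0,0,0],"twist": 0,"grip": 0.005},
    {"translation": [0,0,0],"twist": 0,"grip": 0.014},
    {"translation": [0,0,0],"twist": 0,"grip": 0.02},
    {"translation": [0,0,0],"twist": 0,"grip": 0.03},
    {"translation": [0,0,0],"twist": 0,"grip": 0.035},
    {"translation": [0,0,0],"twist": 0,"grip": 0.035},
    {"translation": [0,0,0],"twist": 0,"grip": 0.035}
  ]
}}

```text
time_s: 11.55
tcp_pos: [0.6669, -0.0051, 0.0813]
orientation: [-0.0, 0.137, 0.991, 0.0]
force: [0.2, -0.2, 0.6]
width: 0.0349
gripper_force: 0.0
```

{"api": "move_arm", "payload": {
  "series": [
    {"translation": [0,0,-0.01],"twist": 0,"grip": 0.035},
    {"translation": [0,0,-0.03],"twist": 0,"grip": 0.035},
    {"translation": [0,0,-0.05],"twist": 0,"grip": 0.035},
    {"translation": [0,0,-0.05],"twist": -9.5,"grip": 0.04},
    {"translation": [0,0,0],"twist": -9.5,"grip": 0.045},
    {"translation": [0,0,0],"twist": -9.3,"grip": 0.045},
    {"translation": [0,0,0],"twist": 0,"grip": 0.045},
    {"translation": [0,0,0],"twist": 0,"grip": 0.045},
    {"translation": [0,0,0],"twist": 0,"grip": 0.045}
  ]
}}

```text
time_s: 12.68
tcp_pos: [0.6669, -0.0051, 0.2212]
orientation: [-0.0, -0.108, 0.994, -0.0]
force: [0.1, -0.5, 0.2]
width: 0.0453
gripper_force: 0.0
```

```bash
python3 -c "
from h import *
togo([.633,.1433,.15],102.5)
print(status.get_obs()['joints'])
a=cap('wrist');b=cap('side');cv2.imwrite('pics/w4.png',np.hstack([a['color'][:320,130:430],b['color'][:320,160:460]]))"
```

```text
t 12.68 tcp [ 0.6669 -0.0051  0.2212] tool mm [  1.2 152.2  71.2] tilt [ 0. -0. -1.]
y ang 102.38473327231034 twist -0.1
[-0.39112176  0.52134687  0.49029453  1.52206807 -0.25810479  1.16318677
  1.93365095]
```

View pics/w4.png

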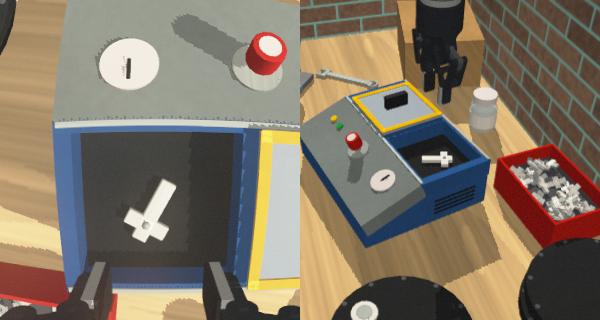

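The cross lies flat in the middle of the hopper, at about (150,215) in the wrist crop. Next is the cover handle.

{"api": "move_arm", "payload": {
  "series": [
    {"translation": [0.001,0.03,0],"twist": 0,"grip": 0.045},
    {"translation": [0,0.04,0],"twist": 0,"grip": 0.045},
    {"translation": [0,0.04,0],"twist": 0,"grip": 0.045},
    {"translation": [0,0.03,0],"twist": 0,"grip": 0.045},
    {"translation": [0,0.012,0.01],"twist": 0,"grip": 0.045},
    {"translation": [0,0,0.02],"twist": 0,"grip": 0.045},
    {"translation": [0,0,0.01],"twist": 0,"grip": 0.045},
    {"translation": [0,0,0],"twist": 0,"grip": 0.045},
    {"translation": [0,0,0],"twist": 0,"grip": 0.045},
    {"translation": [0,0,0],"twist": 0,"grip": 0.045}
  ]
}}

```text
time_s: 14.02
tcp_pos: [0.6335, 0.1428, 0.182]
orientation: [0.001, -0.109, 0.994, 0.0]
force: [-0.5, 0.2, 0.5]
width: 0.0452
gripper_force: 0.0
```

```bash
python3 -c "
from h import *
togo([.633,.1435,.126],102.5)"
```

```text
t 14.03 tcp [0.6335 0.1428 0.182 ] tool mm [ 0.4  0.8 56. ] tilt [-0.001  0.    -1.   ]
y ang 102.47329897432937 twist -0.0
```

{"api": "move_arm", "payload": {
  "series": [
    {"translation": [0,0.0006,0.015],"twist": 0,"grip": 0.045},
    {"translation": [0,0,0.02],"twist": 0,"grip": 0.045},
    {"translation": [0,0,0.014],"twist": 0,"grip": 0.045},
    {"translation": [0,0,0.006],"twist": 0,"grip": 0.045},
    {"translation": [0,0,0],"twist": 0,"grip": 0.045},
    {"translation": [0,0,0],"twist": 0,"grip": 0.03},
    {"translation": [0,0,0],"twist": 0,"grip": 0.02},
    {"translation": [0,0,0],"twist": 0,"grip": 0.01},
    {"translation": [0,0,0],"twist": 0,"grip": 0.005},
    {"translation": [0,0,0],"twist": 0,"grip": 0.005},
    {"translation": [0,0,0],"twist": 0,"grip": 0.005}
  ]
}}

```text
time_s: 15.4
tcp_pos: [0.6332, 0.1437, 0.127]
orientation: [0.0, -0.109, 0.994, 0.0]
force: [-1.3, 0.1, 5.5]
width: 0.0126
gripper_force: 60.1
```

```bash
python3 -c "
from h import *
togo([.633+.155*.2156,.1435-.155*.9765,.126],102.5);print(status.get_obs()['width'])"
```

```text
t 15.4 tcp [0.6332 0.1437 0.127 ] tool mm [   0.4 -155.1    1. ] tilt [-0.001  0.    -1.   ]
y ang 102.49328269663032 twist -0.0
0.012563973584953578
```

{"api": "move_arm", "payload": {
  "series": [
    {"translation": [0,-0.01,0],"twist": 0,"grip": 0.005},
    {"translation": [0,-0.02,0],"twist": 0,"grip": 0.005},
    {"translation": [0,-0.025,0],"twist": 0,"grip": 0.005},
    {"translation": [0,-0.025,0],"twist": 0,"grip": 0.005},
    {"translation": [0,-0.025,0],"twist": 0,"grip": 0.005},
    {"translation": [0,-0.02,0],"twist": 0,"grip": 0.005},
    {"translation": [0,-0.015,0],"twist": 0,"grip": 0.005},
    {"translation": [0,-0.01,0],"twist": 0,"grip": 0.005},
    {"translation": [0,-0.003,0],"twist": 0,"grip": 0.005},
    {"translation": [0,-0.002,0],"twist": 0,"grip": 0.005},
    {"translation": [0,0,0],"twist": 0,"grip": 0.005},
    {"translation": [0,0,0],"twist": 0,"grip": 0.005}
  ]
}}

```text
time_s: 16.9
tcp_pos: [0.666, -0.0055, 0.127]
orientation: [-0.0, -0.109, 0.994, 0.001]
force: [-5.6, 5.0, 9.1]
width: 0.013
gripper_force: 60.8
```

```bash
python3 -c "
from h import *
togo([.633+.155*.2156,.1435-.155*.9765,.126],102.5);print(status.get_obs()['force'])"
```

```text
t 16.9 tcp [ 0.666  -0.0055  0.127 ] tool mm [ 0.1 -2.4  1. ] tilt [ 0.     0.003 -1.   ]
y ang 102.57143713821814 twist 0.1
[-5.64939472  4.96763969  9.09128437]
```

{"api": "move_arm", "payload": {
  "series": [
    {"translation": [0,-0.002,0],"twist": 0,"grip": 0.005},
    {"translation": [0,-0.002,0],"twist": 0,"grip": 0.005},
    {"translation": [0,0,0],"twist": 0,"grip": 0.005},
    {"translation": [0,0,0],"twist": 0,"grip": 0.005}
  ]
}}

```text
time_s: 17.4
tcp_pos: [0.666, -0.0056, 0.127]
orientation: [-0.001, -0.111, 0.994, 0.004]
force: [-8.6, 12.4, 12.8]
width: 0.0128
gripper_force: 61.3
```

The cover is against its stop. I'll relax, let go, rise and check.

{"api": "move_arm", "payload": {
  "series": [
    {"translation": [0,0.004,0],"twist": 0,"grip": 0.01},
    {"translation": [0,0,0],"twist": 0,"grip": 0.02},
    {"translation": [0,0,0],"twist": 0,"grip": 0.035},
    {"translation": [0,0,0],"twist": 0,"grip": 0.045},
    {"translation": [0,0,-0.015],"twist": 0,"grip": 0.05},
    {"translation": [0,0,-0.03],"twist": 0,"grip": 0.05},
    {"translation": [0,0,-0.03],"twist": 0,"grip": 0.05},
    {"translation": [0.02,0,-0.01],"twist": 0,"grip": 0.05},
    {"translation": [0.04,0,0],"twist": 0,"grip": 0.05},
    {"translation": [0.04,0.02,0],"twist": 0,"grip": 0.05},
    {"translation": [0.03,0.02,0],"twist": 0,"grip": 0.05},
    {"translation": [0,0,0],"twist": 0,"grip": 0.05}
  ]
}}

```text
time_s: 18.9
tcp_pos: [0.5294, 0.0041, 0.2125]
orientation: [0.0, -0.109, 0.994, 0.001]
force: [-0.3, 1.0, 0.0]
width: 0.0498
gripper_force: 0.0
```

Run:
```python
from h import *
togo([.5251-.003*.334,.0482-.003*.074,.18],102.5)
a=cap('wrist');b=cap('top');s=cap('side');cv2.imwrite('pics/w5.png',np.hstack([a['color'][:320,130:430],b['color'][60:380,60:300],s['color'][60:380,130:380]]))
hs=cv2.cvtColor(s['color'],cv2.COLOR_BGR2HSV);v,u=np.mgrid[0:420,0:560]
m=(hs[...,0]>18)&(hs[...,0]<35)&(hs[...,1]>150)&(hs[...,2]>120)&(u>200)&(u<360)&(v<190)&(v>70)&(abs(pts(s)[...,2]-.119)<.006)
Q=np.array([ray(s,x,y,.119)[:2] for x,y in zip(u[m],v[m])]);print(m.sum(),cv2.minAreaRect((Q*1000).astype(np.float32)))
```

```text
t 18.9 tcp [0.5294 0.0041 0.2125] tool mm [-4.4 43.9 32.6] tilt [-0.001  0.002 -1.   ]
y ang 102.5678357148906 twist 0.1
942 ((667.5066528320312, -2.5812301635742188), (139.06666564941406, 147.55548095703125), 12.42784309387207)
```

View pics/w5.png

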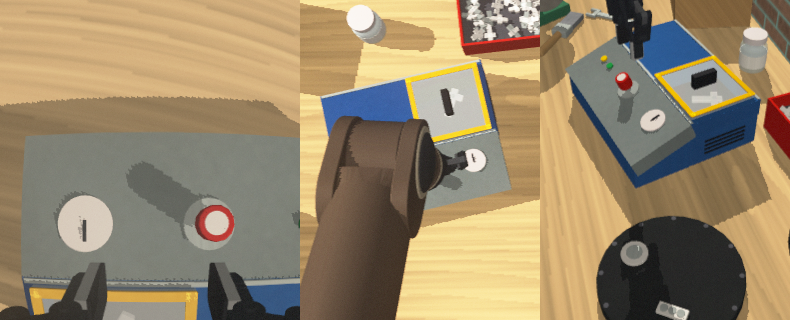

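Run:
```python
from h import *
s=cv2.imread('pics/side.png');c=cap('side');v,u=np.mgrid[0:420,0:560];C=[]
for im in(s,c['color']):
    hs=cv2.cvtColor(im,cv2.COLOR_BGR2HSV)
    m=((hs[...,0]>20)&(hs[...,0]<32)&(hs[...,1]>185)&(hs[...,2]>120)&(u>205)&(u<360)&(v<190)&(v>75)).astype(np.uint8)
    n,l,st,_=cv2.connectedComponentsWithStats(m);m=l==1+np.argmax(st[1:,4])
    Q=np.array([ray(c,x,y,.119)[:2] for x,y in zip(u[m],v[m])]);r=cv2.minAreaRect((Q*1000).astype(np.float32));print(m.sum(),r);C.append(r[0])
d=np.subtract(*C);print(d@[-.2156,.9765],d@[.9765,.2156])
togo([.5241,.048,.104],102.5)
```

```text
644 ((635.4359741210938, 146.84144592285156), (139.38848876953125, 146.21658325195312), 12.446944236755371)
864 ((667.874267578125, -2.324554443359375), (139.4530487060547, 146.19837951660156), 12.400527000427246)
152.6542954269409 0.4841961181640606
t 19.1 tcp [0.532  0.0029 0.2119] tool mm [ -1.9  45.8 107.9] tilt [-0.001 -0.    -1.   ]
y ang 102.47677225750449 twist -0.0
```

The cover is shut to within about 2 mm at its hard stop, and the cross shows flat through it. Next is the knob, at (215,222) in the wrist crop.

{"api": "move_arm", "payload": {
  "series": [
    {"translation": [-0.0019,0.023,0],"twist": 0,"grip": 0.05},
    {"translation": [0,0.0228,0.01],"twist": 0,"grip": 0.05},
    {"translation": [0,0,0.02],"twist": 0,"grip": 0.05},
    {"translation": [0,0,0.02],"twist": 0,"grip": 0.05},
    {"translation": [0,0,0],"twist": 0,"grip": 0.05},
    {"translation": [0,0,0],"twist": 0,"grip": 0.05},
    {"translation": [0,0,0],"twist": 0,"grip": 0.05}
  ]
}}

```text
time_s: 19.98
tcp_pos: [0.5236, 0.0482, 0.1621]
orientation: [0.001, -0.109, 0.994, 0.0]
force: [0.7, 0.3, -0.0]
width: 0.0504
gripper_force: 0.0
```

Run:
```python
from h import *
togo([.5241,.048,.104],102.5)
a=cap('wrist');s=cap('side');cv2.imwrite('pics/w6.png',np.hstack([a['color'][:400,130:430],cv2.resize(s['color'][70:220,150:300],(400,400))]))
```

```text
t 19.98 tcp [0.5236 0.0482 0.1621] tool mm [-0.4 -0.3 58.1] tilt [-0.001 -0.    -1.   ]
y ang 102.48072515930077 twist -0.0
```

View pics/w6.png

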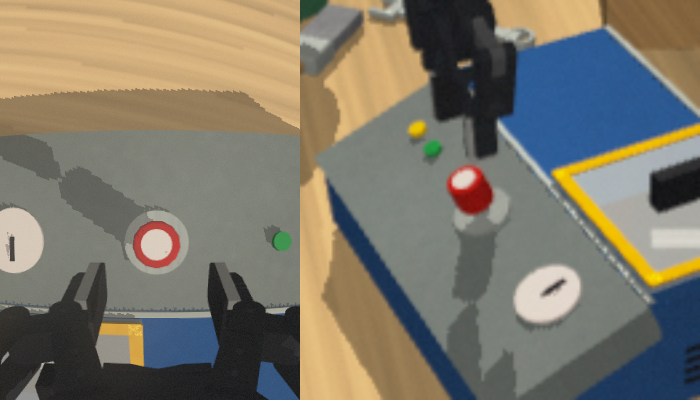

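The knob is centred between the pads (column 158). I'll descend to 3 mm above the planned depth for clearance over the collar.

{"api": "move_arm", "payload": {
  "series": [
    {"translation": [0,0,0.015],"twist": 0,"grip": 0.05},
    {"translation": [0,0,0.02],"twist": 0,"grip": 0.05},
    {"translation": [0,0,0.013],"twist": 0,"grip": 0.05},
    {"translation": [0,0,0.007],"twist": 0,"grip": 0.05},
    {"translation": [0,0,0],"twist": 0,"grip": 0.05},
    {"translation": [0,0,0],"twist": 0,"grip": 0.04},
    {"translation": [0,0,0],"twist": 0,"grip": 0.034},
    {"translation": [0,0,0],"twist": 0,"grip": 0.03},
    {"translation": [0,0,0],"twist": 0,"grip": 0.024},
    {"translation": [0,0,0],"twist": 0,"grip": 0.015},
    {"translation": [0,0,0],"twist": 0,"grip": 0.015},
    {"translation": [0,0,0],"twist": 0,"grip": 0.015}
  ]
}}

```text
time_s: 21.58
tcp_pos: [0.5232, 0.0477, 0.107]
orientation: [0.0, -0.109, 0.994, -0.0]
force: [-0.8, -0.8, 6.4]
width: 0.0263
gripper_force: 58.7
```

{"api": "move_arm", "payload": {
  "series": [
    {"translation": [0.0007,0,-0.0019],"twist": 0,"grip": 0.015},
    {"translation": [0.0007,0,-0.0019],"twist": 0,"grip": 0.015},
    {"translation": [0.0007,0,-0.0019],"twist": 0,"grip": 0.015},
    {"translation": [0.0007,0,-0.0019],"twist": 0,"grip": 0.015},
    {"translation": [0.0007,0,-0.0019],"twist": 0,"grip": 0.015},
    {"translation": [0.0007,0,-0.0019],"twist": 0,"grip": 0.015},
    {"translation": [0.0007,0,-0.0019],"twist": 0,"grip": 0.015},
    {"translation": [0.0005,0,-0.0014],"twist": 0,"grip": 0.015},
    {"translation": [0,0,0],"twist": 0,"grip": 0.015}
  ]
}}

```text
time_s: 22.7
tcp_pos: [0.5183, 0.0467, 0.1208]
orientation: [0.001, -0.109, 0.994, -0.001]
force: [5.9, -3.5, -9.9]
width: 0.026
gripper_force: 59.5
```

Run:
```python
from h import *
o=status.get_obs();d=np.array(o['tcp_pos'])-[.5232,.0477,.107];print(d@[-.334,-.0737,.9397],o['force'],o['width'])
```

```text
0.014654411748217723 [ 5.86306091 -3.47941549 -9.8632743 ] 0.02597927319553005
```

{"api": "move_arm", "payload": {
  "series": [
    {"translation": [0.0002,0,-0.0006],"twist": 0,"grip": 0.015},
    {"translation": [0,0,0],"twist": 0,"grip": 0.015},
    {"translation": [0,0,0],"twist": 0,"grip": 0.015},
    {"translation": [0,0,0],"twist": 0,"grip": 0.015},
    {"translation": [0,0,0],"twist": 0,"grip": 0.015},
    {"translation": [0,0,0],"twist": 0,"grip": 0.015},
    {"translation": [0,0,0],"twist": 0,"grip": 0.015},
    {"translation": [0,0,0],"twist": 0,"grip": 0.015}
  ]
}}

```text
time_s: 23.7
tcp_pos: [0.5181, 0.0466, 0.1212]
orientation: [0.001, -0.109, 0.994, -0.001]
force: [6.8, -1.8, -9.6]
width: 0.0266
gripper_force: 59.9
```

Run:
```python
from h import *
o=status.get_obs();d=np.array(o['tcp_pos'])-[.5232,.0477,.107];print(d@[-.334,-.0737,.9397],o['force'],o['width'])
s=cap('side');cv2.imwrite('pics/w7.png',cv2.resize(s['color'][70:220,150:300],(500,500)))
```

```text
0.015168257562625562 [ 6.78352467 -1.77530092 -9.63138469] 0.026575104798728006
```

View pics/w7.png

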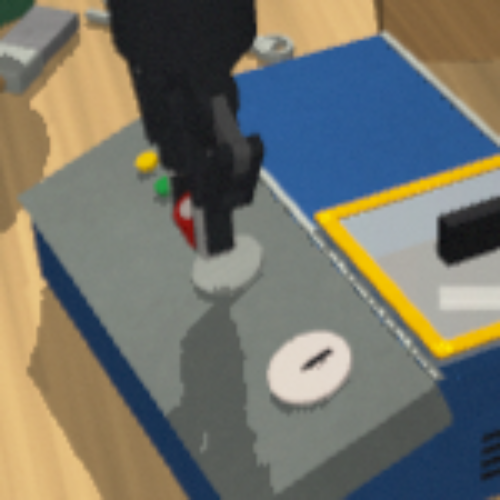

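The knob is still held and pulled out; the force of about 11 N matches the spring at its stop. I'll ease it back.

{"api": "move_arm", "payload": {
  "series": [
    {"translation": [-0.0005,0,0.0014],"twist": 0,"grip": 0.015},
    {"translation": [-0.0005,0,0.0014],"twist": 0,"grip": 0.015},
    {"translation": [-0.0005,0,0.0014],"twist": 0,"grip": 0.015},
    {"translation": [-0.0005,0,0.0014],"twist": 0,"grip": 0.015},
    {"translation": [-0.0005,0,0.0014],"twist": 0,"grip": 0.015},
    {"translation": [-0.0005,0,0.0014],"twist": 0,"grip": 0.015},
    {"translation": [-0.0005,0,0.0014],"twist": 0,"grip": 0.015},
    {"translation": [-0.0005,0,0.0014],"twist": 0,"grip": 0.015},
    {"translation": [-0.0005,0,0.0014],"twist": 0,"grip": 0.015},
    {"translation": [-0.0005,0,0.0014],"twist": 0,"grip": 0.015},
    {"translation": [-0.0005,0,0.0014],"twist": 0,"grip": 0.015},
    {"translation": [-0.0002,0,0.0006],"twist": 0,"grip": 0.015}
  ]
}}

```text
time_s: 25.25
tcp_pos: [0.5232, 0.0477, 0.1069]
orientation: [0.0, -0.109, 0.994, 0.0]
force: [-4.6, -4.4, 17.6]
width: 0.0259
gripper_force: 62.5
```

{"api": "move_arm", "payload": {
  "series": [
    {"translation": [0,0,0],"twist": 0,"grip": 0.015},
    {"translation": [0,0,0],"twist": 0,"grip": 0.015},
    {"translation": [0,0,0],"twist": 0,"grip": 0.015}
  ]
}}

```text
time_s: 25.62
tcp_pos: [0.5232, 0.0477, 0.1069]
orientation: [0.0, -0.109, 0.994, 0.0]
force: [-2.8, -3.9, 12.9]
width: 0.0258
gripper_force: 62.3
```

It's home and pressed in lightly. I'll let go and rise clear.

{"api": "move_arm", "payload": {
  "series": [
    {"translation": [0,0,0],"twist": 0,"grip": 0.028},
    {"translation": [0,0,0],"twist": 0,"grip": 0.035},
    {"translation": [0,0,0],"twist": 0,"grip": 0.05},
    {"translation": [0,0,0],"twist": 0,"grip": 0.05},
    {"translation": [0,0,-0.01],"twist": 0,"grip": 0.05},
    {"translation": [0,0,-0.03],"twist": 0,"grip": 0.05},
    {"translation": [0,0,-0.04],"twist": 0,"grip": 0.05},
    {"translation": [0,0,-0.04],"twist": 0,"grip": 0.05},
    {"translation": [0,0,0],"twist": 0,"grip": 0.05},
    {"translation": [0,0,0],"twist": 0,"grip": 0.05},
    {"translation": [0,0,0],"twist": 0,"grip": 0.05}
  ]
}}

```text
time_s: 27.0
tcp_pos: [0.5222, 0.0484, 0.2246]
orientation: [-0.001, -0.109, 0.994, -0.0]
force: [-0.2, 0.1, -0.2]
width: 0.0502
gripper_force: 0.0
```

Run:
```python
from h import *
a=cap('wrist');s=cap('side');cv2.imwrite('pics/w8.png',np.hstack([a['color'][:400,130:430],s['color'][20:420,120:420]]))
```

```text
(no output)
```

View pics/w8.png

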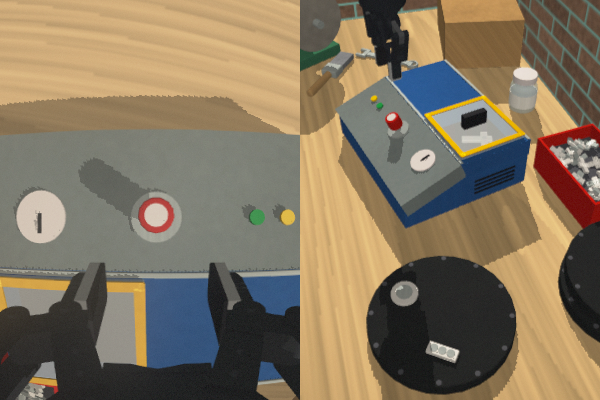

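The knob is home at (156,215), the cover is shut over the flat cross, and the medallion and bar are where they were. The gripper is clear of everything.

```bash
python3 -c "
from rig import arm
print(arm.hand_in())"
```

```text
the job is handed in; nothing more can be done
None
```

I handed the job in at about 27 s: the cross lies flat in the hopper under the cover, which is shut to within about 2 mm; the knob was pulled to its stop, held about a second and eased home, and the other two castings look unmoved; the hand-in gave no verdict.

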